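Set two desk dimmers to their marker clips

TASK

Set the desk's two slide dimmers for a video call: push the orange grip (table lamp) and the blue grip (room lights) along their tracks until each grip's black centre line is level with the marker clip of its own colour, within the clip's width. Leave the other things on the desk where they are, and let go of the grips when done.

Things in the scene. Friction and masses are not known exactly. Their poses are not given: they have to be found in the camera images.
- orange_dimmer: slide dimmer of the orange grip: an aluminium slab 210 mm long (x) by 120 mm wide (y) by 24 mm high, fixed to the desk. Origin at the centre of its underside; its x axis runs along the track, in the UP (brighter) direction, away from the robot give or take the slab's yaw. The track is the black line along the middle (y = 0)
- orange_grip_top (a point): centre of the top face of the orange grip, 58 mm above the desk. The grip is a block in orange, 22 mm along the track, 64 mm across it and 34 mm high, standing on the slab, with a black centre line across its top. It can be pushed by its broad sides along the dimmer's x; rubs with about 2 N, stays where it is left, and has no latch
- orange_grip (a joint): position of the orange grip on its track, m: 0 = lowest end, 0.12 = highest end, 0.06 = middle of the slab; grows along the dimmer's +x. Sliding stops at both ends
- orange_clip: orange marker clip on the left (+y) edge of the orange dimmer, 20 mm along the track, 28 mm across, standing 5 mm above the slab, with a black middle line across it. Origin at the middle of its width, on the slab's top (24 mm above the desk); its x axis is the dimmer's x. Fixed during the job; it is beside the grip's path and is not hit by the grip
- blue_dimmer: slide dimmer of the blue grip: an aluminium slab 210 mm long (x) by 120 mm wide (y) by 24 mm high, fixed to the desk. Origin at the centre of its underside; its x axis runs along the track, in the UP (brighter) direction, away from the robot give or take the slab's yaw. The track is the black line along the middle (y = 0)
- blue_grip_top (a point): centre of the top face of the blue grip, 58 mm above the desk. The grip is a block in blue, 22 mm along the track, 64 mm across it and 34 mm high, standing on the slab, with a black centre line across its top. It can be pushed by its broad sides along the dimmer's x; rubs with about 2 N, stays where it is left, and has no latch
- blue_grip (a joint): position of the blue grip on its track, m: 0 = lowest end, 0.12 = highest end, 0.06 = middle of the slab; grows along the dimmer's +x. Sliding stops at both ends
- blue_clip: blue marker clip on the left (+y) edge of the blue dimmer, 20 mm along the track, 28 mm across, standing 5 mm above the slab, with a black middle line across it. Origin at the middle of its width, on the slab's top (24 mm above the desk); its x axis is the dimmer's x. Fixed during the job; it is beside the grip's path and is not hit by the grip
- tumbler: bystander: steel tumbler, 60 mm wide, 80 mm high, on the desk between the far ends of the dimmers; origin at the centre of its underside
- stapler: bystander: red and black stapler 150 x 36 x 39 mm, between the near ends of the dimmers; origin at the centre of its underside
- bottle: bystander: clear water bottle 64 mm wide, 200 mm high; origin at the centre of its underside
- tissues: bystander: green tissue box 120 x 230 x 85 mm; origin at the centre of its underside
- pen_cup: bystander: wooden cup with pens, 76 mm wide, 160 mm high; origin at the centre of its underside

How it is judged:
At the end, for the whole second after the job is handed in: The centre line of the orange grip is within 10 mm, along the track, of the middle of the orange clip, and the blue grip's within 10 mm of the middle of the blue clip; both grips are at rest (under 5 mm/s) (x of orange_grip_top in the frame of orange_clip between -0.01 and 0.01 m and velocity of joint orange_grip between -0.005 and 0.005 m/s and x of blue_grip_top in the frame of blue_clip between -0.01 and 0.01 m and velocity of joint blue_grip between -0.005 and 0.005 m/s); the robot touches nothing.
It fails at once if another thing on the desk is disturbed (moved more than 25 mm or tipped more than 0.3 rad) (distance of any of tumbler, stapler, bottle, tissues, pen_cup from where it was at the start of the episode above 0.025 m or angle between any of tumbler, stapler, bottle, tissues, pen_cup's own z axis and vertical above 0.3 rad).
It also fails if it takes over 42 s, if anything falls off the work surface, if the arm or the gripper's body presses on something with over 40 N, if the wrist force passes 120 N, or if a joint passes its speed limit or range.

ROBOT

A 6-joint arm with a two-finger parallel gripper is mounted at the origin on the work surface. World frame = base frame: x ahead of the robot, y to its left, z up, the work surface at z = 0. Lengths are in m, angles in rad, forces in N, time in s.
With the tool pointing down it reaches from about 0.3 to 0.875 m from the base axis. Payload 6.4 kg.
Tool frame: the origin (TCP) lies at the very end of the fingers, on their centre line; the grasp point (between the pads) lies ctrl.pinch_z behind it (ctrl.pinch_z is the distance from the TCP to the grasp point, in m); y points along the fingers, z is the direction in which the jaws open and shut, and the axes are right-handed (so a half turn about y gives the same grasp; the last joint's range is limited). The gripper opens to 85 mm and grips with 20 to 120 N. Pads are 22 mm wide; open, the fingers measure 114 mm over their backs; the gripper's body (76 mm by 85 mm) begins 54 mm behind the grasp point. The pads swing forward as they close: fully open they stand 13 mm farther back than shut.
Start: joints at [-1.525, 0.181, 1.607, -0, 1.354, -0.206], TCP at [0.143, -0.557, 0.231] pointing down, gripper open.
Joint ranges: [-2.99, 2.99], [-0.89, 2.07], [0.3, 2.58], [-1.14, 4.28], [0, 2.63], [-3.12, 3.12]. Speed limits (rad/s): [2.57, 2.57, 3.01, 3.14, 3.14, 3.14].

INTERFACE

Orientations are given as a unit quaternion [w, x, y, z].
In Python, from bench import ctrl gives the robot as it stands.
- The arm moves only by the shell command python3 -m pendant 'ROWS'. ROWS is JSON, one flat list of numbers, 7 for each row, row after row: the shift along the world's x, y, z in m, then the turn, a rotation vector about the world's x, y, z in degrees, then the finger opening in m, from 0 to 0.0854. In form: [tx, ty, tz, rx, ry, rz, hand, tx, ty, tz, rx, ry, rz, hand, ...]. A call has 1 to 12 rows; each row shifts and turns the commanded pose from where the row before left it; what a row does not reach is not made up. A row lasts 1/8 s, in which the tool goes at most 62.5 mm and 10.7 degrees, less where a joint would pass 70% of its speed; a pose out of reach is approached as far as the arm can. A call with a gripper value outside its range is refused whole. The fingers move at their own pace and stop on an object; the grip force is fixed at half the most. Time passes only in rows, so rows that do not move let the fingers close. It gives the time, the measured TCP pose, the force and the opening at its end, in the units of the state.
- ctrl.get_obs(): the state, without advancing time (a new reading comes with each control period).
- ctrl.camera(name): name is "side" or "top"; returns the picture (420x560x3 uint8, red, green, blue); there is no depth.
- ctrl.camera_info(name): a dict with "fx", "fy", "cx", "cy" (pixels), "k1" (the pictures are not rectified: a ray, as slopes to the right and down, at radius r is drawn at 1 + k1 r^2 times it, then the intrinsics apply), "origin" and "rotation" of the camera in the world. Camera axes: x right, y down, z forward; pixel columns grow to the right and rows downward; lengths in m; the calibration is good to about 2 mm. A picture is of the moment at which its call begins. camera_info takes no time and is no camera call.
- ctrl.hand_in(): hands the job in, once; it reports no verdict.
Trained networks look in the newest picture that a camera, given by its name, has taken for a name from the list of things; names that differ only in an ending like _2 or _b are one class to them, and where a whole thing is asked for, a point or a joint stands for the part that bears it (a point fixed in the world has none). Each returns a list of dicts, best first, with "score" (0 to 1); they miss things now and then, are a little off and sometimes report something else, mostly with a low value. They report only what shows in the picture. A call takes as long as a camera call.
- ctrl.silhouettes(target, camera): "mask" (420x560 bool, what is visible of it) and "bbox" ([left, top, right, bottom] in pixels, round what is visible of it).
The state is a dict: "time_s": time; "q": joint angles; "dq": joint speeds; "joint_efforts": joint torques, N m; "eef_pos": TCP position; "eef_rot": TCP orientation; "wrist_force": force on the tool from outside, world axes, zero at the start; "torque": the same for the moment, N m; "opening": opening from 0.0 (shut) to 1.0 (fully open).
Only numpy, scipy, OpenCV 4.12 (cv2) and the standard library are available. Lean on these libraries where they do the work, as an engineer would, in place of code of your own. Each camera call takes 0.05 s, during which the arm holds its last target.

## Working session

There is one attempt and no reset: what is moved stays moved. The work goes in short steps, Python scripts to look and compute and a shell command to move; the robot and the scene stay as the last step left them, time stands still between calls to the robot, and variables do not carry over. Pictures are saved under pics/ and viewed, and the job is handed in when it is done.

```bash
ls; mkdir -p pics
python3 - <<'E'
from bench import ctrl
import cv2
o=ctrl.get_obs()
print({k:o[k] for k in ("time_s","eef_pos","eef_rot","opening","wrist_force")}, ctrl.pinch_z)
for c in("top","side"):
    im=ctrl.camera(c); cv2.imwrite(f"pics/{c}0.png",im[:,:,::-1]); print(ctrl.camera_info(c))
E
```

```text
pics
{'time_s': 0.0, 'eef_pos': array([ 0.14324661, -0.55630748,  0.23036858]), 'eef_rot': array([ 0.08884398, -0.08874344,  0.7021265 , -0.7008921 ]), 'opening': 1.0041659748670333, 'wrist_force': array([-0.26431497, -0.25123165, -0.78360165])} 0.0187
{'fx': 460.7892069754787, 'fy': 460.7892069754787, 'cx': 280.95963221691807, 'cy': 212.99354574095895, 'k1': -0.0233644281572789, 'origin': array([0.41895449, 0.01014428, 1.35187145]), 'rotation': array([-0.02660926,  0.71241159, -0.70075827,  0.02644855])}
{'fx': 511.51933567516375, 'fy': 511.51933567516375, 'cx': 289.3375678027749, 'cy': 219.73092006246205, 'k1': 0.03263608741858491, 'origin': array([-0.24880413,  0.89266569,  1.14073723]), 'rotation': array([ 0.1499967 , -0.32805444,  0.85215148, -0.37910307])}
```

View pics/top0.png

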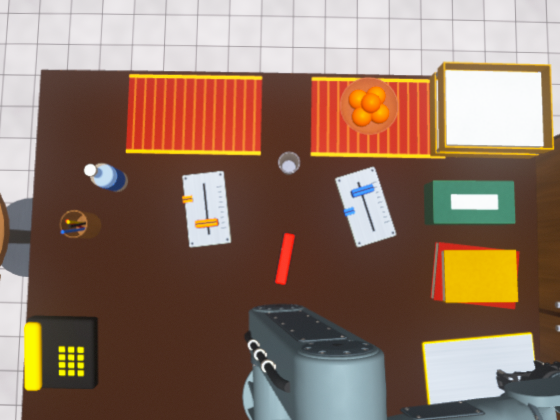

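View pics/side0.png

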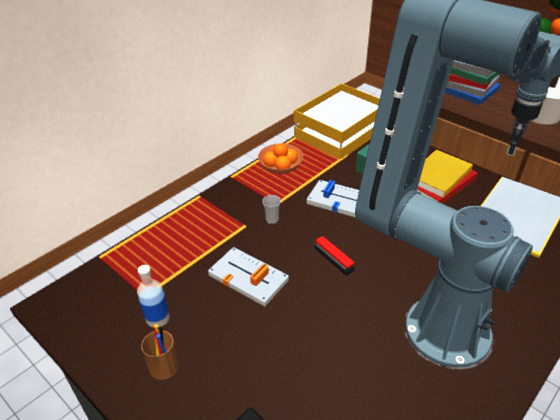

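The top view looks along -z, with up = +x and left = +y. The orange grip is at about (206,223), with its clip farther out at (187,199). The blue grip is at (362,190), with its clip nearer at (349,211). So orange has to go +x and blue has to go -x. Next I'll measure.

```bash
cat > h.py <<'E'
import numpy as np, cv2
from scipy.spatial.transform import Rotation as R
from bench import ctrl
def ray(cam,uv):
    i=ctrl.camera_info(cam); K=np.array([[i['fx'],0,i['cx']],[0,i['fy'],i['cy']],[0,0,1.]])
    uv=np.asarray(uv,float).reshape(-1,1,2)
    p=cv2.undistortPoints(uv,K,np.array([i['k1'],0,0,0,0.]),None,None)[:,0]
    w,x,y,z=i['rotation']; M=R.from_quat([x,y,z,w]).as_matrix()
    d=np.c_[p,np.ones(len(p))]@M.T
    return np.array(i['origin']),d
def at_z(cam,uv,z):
    o,d=ray(cam,uv); return o+d*((z-o[2])/d[:,2])[:,None]
E
python3 - <<'E'
from h import *
im=ctrl.camera("top"); cv2.imwrite("pics/top_crop.png",cv2.resize(im[150:260,160:420,::-1],None,fx=3,fy=3,interpolation=cv2.INTER_CUBIC))
for n,z in (("orange_dimmer",.024),("orange_grip_top",.058),("orange_clip",.029),("blue_dimmer",.024),("blue_grip_top",.058),("blue_clip",.029),("tumbler",.08),("stapler",.039)):
    for s in ctrl.silhouettes(n,"top")[:2]:
        m=s['mask']; ys,xs=np.nonzero(m); 
        pts=at_z("top",np.c_[xs,ys],z)[:,:2]
        (c,wh,a)=cv2.minAreaRect((pts*1000).astype(np.float32))
        print(n,round(s['score'],2),s['bbox'],"meanpix",xs.mean().round(1),ys.mean().round(1),"mean",pts.mean(0).round(4),"rect",np.round(c,1),np.round(wh,1),round(a,1))
E
```

```text
orange_dimmer 0.94 [180.3, 174.0, 232.5, 244.0] meanpix 206.7 209.1 mean [0.5269 0.2262] rect [527.2 227.1] [208.6 118.8] 7.6
orange_grip_top 0.47 [197.7, 218.9, 216.7, 228.6] meanpix 205.5 222.5 mean [0.486  0.2229] rect [485.9 223.1] [25.4 59.2] 1.5
orange_clip 0.5 [183.0, 195.7, 193.8, 207.7] meanpix 187.6 199.3 mean [0.5535 0.2815] rect [553.1 281.8] [20.3 26. ] 1.8
blue_dimmer 0.94 [335.4, 169.8, 394.2, 242.6] meanpix 364.7 206.1 mean [ 0.5431 -0.231 ] rect [ 543.2 -230.7] [206.6 125. ] 18.8
blue_grip_top 0.54 [349.9, 182.7, 374.6, 196.6] meanpix 361.8 190.8 mean [ 0.583  -0.2163] rect [ 582.6 -216. ] [23.3 68.3] 20.4
blue_grip_top 0.54 [333.3, 169.0, 395.9, 244.0] meanpix 365.0 206.5 mean [ 0.5387 -0.2254] rect [ 538.2 -225.1] [202.6 120.7] 18.5
blue_clip 0.51 [180.7, 174.4, 231.3, 244.8] meanpix 206.7 209.0 mean [0.5266 0.2254] rect [528.4 226.6] [209.9 121. ] 8.7
blue_clip 0.49 [344.3, 206.8, 352.2, 215.7] meanpix 348.1 210.8 mean [ 0.5278 -0.1821] rect [ 528.1 -182.5] [21.  32.9] 19.4
tumbler 0.79 [273.9, 151.8, 297.1, 175.4] meanpix 288.7 162.9 mean [ 0.6552 -0.0081] rect [656.4  -8.9] [57.6 61.8] 46.2
stapler 0.7 [275.6, 232.9, 292.5, 286.6] meanpix 283.9 257.6 mean [0.391  0.0008] rect [391.    1.1] [ 36.3 145.9] 80.3
stapler 0.18 [196.2, 221.2, 220.8, 226.5] meanpix 207.1 222.4 mean [0.4874 0.2216] rect [487.4 221.9] [23.9 63.6] 5.4
```

View pics/top_crop.png

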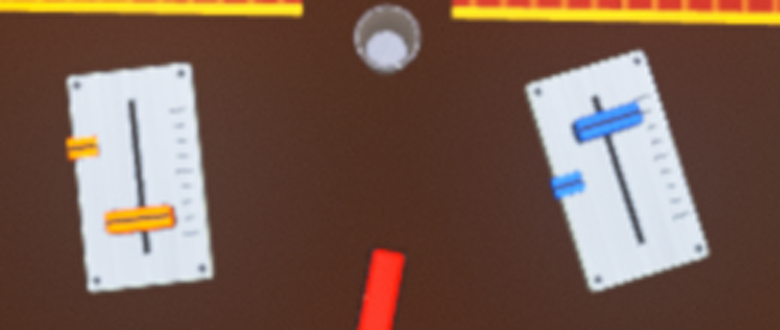

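```bash
cat >> h.py <<'E'
def measure(cam="top",im=None,yaws=None):
    if im is None: im=ctrl.camera(cam)
    hsv=cv2.cvtColor(im,cv2.COLOR_RGB2HSV); out={}
    for name,(u0,u1),hr in (("orange",(175,240),(8,25)),("blue",(325,400),(100,125))):
        sub=np.zeros(hsv.shape[:2],bool); sub[165:250,u0:u1]=1
        slab=((hsv[:,:,2]>150)&sub).astype(np.uint8)
        slab=cv2.morphologyEx(slab,cv2.MORPH_CLOSE,np.ones((5,5)))
        n,l,st,_=cv2.connectedComponentsWithStats(slab); k=1+np.argmax(st[1:,4])
        c=max(cv2.findContours((l==k).astype(np.uint8),cv2.RETR_EXTERNAL,cv2.CHAIN_APPROX_NONE)[0],key=len)[:,0]
        P=at_z(cam,c,.024)[:,:2]
        rc,wh,a=cv2.minAreaRect((P*1000).astype(np.float32))
        b=cv2.boxPoints((rc,wh,a)); e=[b[1]-b[0],b[2]-b[1]]; L=max(e,key=np.linalg.norm); L=L*np.sign(L[0])
        yaw=np.arctan2(L[1],L[0])
        col=((hsv[:,:,0]>=hr[0])&(hsv[:,:,0]<=hr[1])&(hsv[:,:,1]>120)&(hsv[:,:,2]>110)&sub).astype(np.uint8)
        n,l,st,ce=cv2.connectedComponentsWithStats(col)
        ks=sorted(range(1,n),key=lambda i:-st[i,4])[:2]
        g=ks[0]; cl=ks[1] if len(ks)>1 else None
        ax=np.array([np.cos(yaw),np.sin(yaw)]); ay=np.array([-ax[1],ax[0]])
        r=dict(slab=np.array(rc)/1000,wh=wh,yaw=np.degrees(yaw),areas=[st[i,4] for i in ks])
        for nm,i,z in (("grip",g,.058),("clip",cl,.029)):
            if i is None: continue
            ys,xs=np.nonzero(l==i); Q=at_z(cam,np.c_[xs,ys],z)[:,:2]
            m=cv2.minAreaRect((Q*1000).astype(np.float32))
            r[nm]=Q.mean(0); r[nm+"_pix"]=ce[i]; r[nm+"_loc"]=((Q.mean(0)-r['slab'])@np.c_[ax,ay]); r[nm+"_ext"]=np.ptp(Q@np.c_[ax,ay],axis=0)
        out[name]=r
    return out
E
python3 - <<'E'
from h import *
np.set_printoptions(precision=4,suppress=True)
for k,v in measure().items(): print(k); [print("  ",a,b) for a,b in v.items()]
E
```

```text
orange
   slab [0.528  0.2314]
   wh (210.86199951171875, 127.77938842773438)
   yaw 7.501634
   areas [np.int32(169), np.int32(70)]
   grip [0.485  0.2215]
   grip_pix [206.0237 222.8521]
   grip_loc [-0.044  -0.0042]
   grip_ext [0.0215 0.063 ]
   clip [0.555  0.2856]
   clip_pix [186.2 198.8]
   clip_loc [0.0338 0.0502]
   clip_ext [0.0238 0.0293]
blue
   slab [ 0.5423 -0.2309]
   wh (210.6641387939453, 124.93637084960938)
   yaw 17.886831
   areas [np.int32(167), np.int32(67)]
   grip [ 0.5846 -0.2173]
   grip_pix [362.1437 190.2275]
   grip_loc [ 0.0444 -0.0001]
   grip_ext [0.0223 0.0631]
   clip [ 0.5269 -0.1838]
   clip_pix [348.7015 211.1791]
   clip_loc [-0.0002  0.0496]
   clip_ext [0.0191 0.0293]
```

Run:
```python
from h import *
np.set_printoptions(precision=4,suppress=True)
f=lambda p:(np.array(p)+.5)/3-.5+[160,150]
for n,t0,t1,g,c in (("orange",(147,252),(131,100),(140,219),(82,148)),("blue",(641,243),(597,97),(608,122),(567,184))):
    a,b=at_z("top",f([t0,t1]),.024)[:,:2]; ax=(b-a)/np.linalg.norm(b-a); 
    G=at_z("top",f([g]),.058)[0,:2];C=at_z("top",f([c]),.029)[0,:2]
    print(n,"yaw",np.degrees(np.arctan2(ax[1],ax[0])),"track",a,b,np.linalg.norm(b-a),"grip",G,"clip",C,"along",(C-G)@ax,"ax",ax)
o=ctrl.get_obs(); w,x,y,z=o['eef_rot']; print(R.from_quat([x,y,z,w]).as_matrix(),o['time_s'])
```

```text
orange yaw 7.63384398578284 track [0.4556 0.2186] [0.6025 0.2383] 0.14816236464549715 grip [0.4855 0.2207] clip [0.5545 0.2833] along 0.07667765197377718 ax [0.9911 0.1328]
blue yaw 16.943356159197 track [ 0.4721 -0.256 ] [ 0.6129 -0.2131] 0.14717601676041386 grip [ 0.5843 -0.2179] clip [ 0.5274 -0.1837] along -0.044491249616439896 ax [0.9566 0.2914]
[[-0.9685 -0.      0.2492]
 [-0.2492  0.     -0.9685]
 [ 0.     -1.     -0.    ]] 0.6
```

Both measurements agree. Orange has to go about +77 mm along its track (yaw about 7.5°) and blue about -44.5 mm (yaw about 17.3°). I'll do blue first, pushing with shut fingers from the far side.

```bash
python3 -m pendant '[0.04,0.029,0,0,0,0.2,0, 0.04,0.029,0,0,0,0.2,0, 0.04,0.029,0,0,0,0.2,0, 0.04,0.029,0,0,0,0.2,0, 0.04,0.029,0,0,0,0.2,0, 0.04,0.029,0,0,0,0.2,0, 0.04,0.029,0,0,0,0.2,0, 0.04,0.029,0,0,0,0.2,0, 0.04,0.029,0,0,0,0.2,0, 0.04,0.029,0,0,0,0.2,0, 0.04,0.029,0,0,0,0.2,0, 0.04,0.029,0,0,0,0.2,0]'
```

```text
time_s: 2.1
eef_pos: [0.6245, -0.2078, 0.2313]
eef_rot: [-0.104, 0.103, -0.699, 0.7]
wrist_force: [-0.1, -1.0, -0.1]
opening: -0.001
```

```bash
python3 -m pendant '[0.012,0.004,-0.03,0,0,0,0, 0,0,-0.05,0,0,0,0, 0,0,-0.05,0,0,0,0, 0,0,-0.04,0,0,0,0, 0,0,-0.025,0,0,0,0, 0,0,0,0,0,0,0]'
python3 - <<'E'
from h import *
for c in("top","side"): cv2.imwrite(f"pics/{c}1.png",ctrl.camera(c)[:,:,::-1])
im=cv2.imread("pics/top1.png"); cv2.imwrite("pics/top1c.png",cv2.resize(im[140:260,160:420],None,fx=3,fy=3,interpolation=cv2.INTER_CUBIC))
E
```

```text
time_s: 2.85
eef_pos: [0.6334, -0.2039, 0.0335]
eef_rot: [0.102, -0.105, 0.701, -0.698]
wrist_force: [-0.1, 0.6, 0.1]
opening: 0.003
```

View pics/top1c.png

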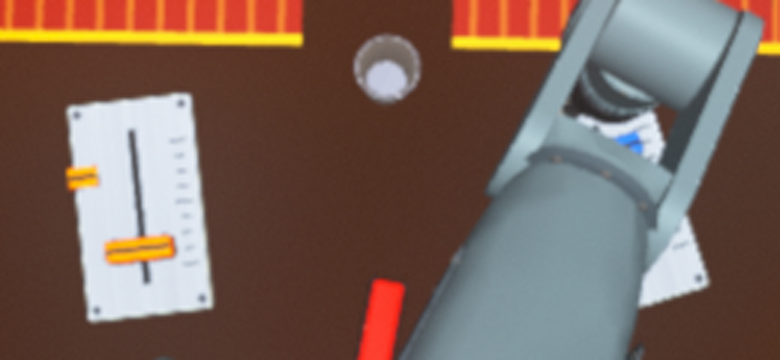

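View pics/side1.png

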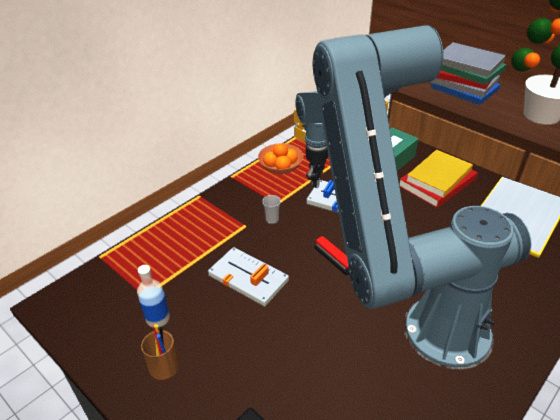

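Side view: the fingers are down at about (313,180), just beyond the blue grip at (328,187), and nothing else is touched. Now the slow push toward the robot.

```bash
python3 -m pendant '[-0.010,-0.003,0,0,0,0,0, -0.010,-0.003,0,0,0,0,0, -0.008,-0.0025,0,0,0,0,0, -0.008,-0.0025,0,0,0,0,0, -0.008,-0.0025,0,0,0,0,0, -0.008,-0.0025,0,0,0,0,0, -0.006,-0.002,0,0,0,0,0, -0.005,-0.0015,0,0,0,0,0, -0.003,-0.001,0,0,0,0,0, -0.002,-0.0005,0,0,0,0,0, 0,0,0,0,0,0,0]'; python3 -m pendant '[0.010,0.003,0,0,0,0,0, 0.02,0.006,0,0,0,0,0, 0.01,0.003,0.04,0,0,0,0, 0,0,0.05,0,0,0,0, 0,0,0.05,0,0,0,0]'
```

```text
time_s: 4.32
eef_pos: [0.5669, -0.2257, 0.036]
eef_rot: [0.103, -0.104, 0.7, -0.699]
wrist_force: [0.8, -0.8, 1.5]
opening: 0.002
time_s: 4.95
eef_pos: [0.6073, -0.213, 0.177]
eef_rot: [0.103, -0.104, 0.7, -0.699]
wrist_force: [0.3, 0.1, 0.5]
opening: -0.002
```

```bash
python3 -m pendant '[-0.018,0.0425,0.003,0,0,-0.95,0, -0.018,0.0425,0.003,0,0,-0.95,0, -0.018,0.0425,0.003,0,0,-0.95,0, -0.018,0.0425,0.003,0,0,-0.95,0, -0.018,0.0425,0.003,0,0,-0.95,0, -0.018,0.0425,0.003,0,0,-0.95,0, -0.018,0.0425,0.003,0,0,-0.95,0, -0.018,0.0425,0.003,0,0,-0.95,0, -0.018,0.0425,0.003,0,0,-0.95,0, -0.018,0.0425,0.003,0,0,-0.95,0, 0,0,0,0,0,0,0]'
python3 - <<'E'
from h import *
np.set_printoptions(precision=4,suppress=True)
im=ctrl.camera("top")
cv2.imwrite("pics/top2c.png",cv2.resize(im[140:260,160:420,::-1],None,fx=3,fy=3,interpolation=cv2.INTER_CUBIC))
for k,v in measure(im=im).items(): print(k,{a:v[a] for a in v if a in("yaw","grip_loc","clip_loc","areas","grip_ext","clip_ext")})
o=ctrl.get_obs(); w,x,y,z=o['eef_rot']; print(R.from_quat([x,y,z,w]).as_matrix()[:,2],o['eef_pos'])
E
```

```text
time_s: 6.32
eef_pos: [0.4258, 0.2138, 0.2064]
eef_rot: [0.047, -0.047, 0.706, -0.705]
wrist_force: [0.0, -0.7, 0.4]
opening: 0.001
orange {'yaw': np.float32(7.3117614), 'areas': [np.int32(126), np.int32(70)], 'grip_loc': array([-0.0401, -0.0288]), 'grip_ext': array([0.0215, 0.0479]), 'clip_loc': array([0.0375, 0.0337]), 'clip_ext': array([0.0238, 0.0293])}
blue {'yaw': np.float32(17.659893), 'areas': [np.int32(167), np.int32(67)], 'grip_loc': array([ 0.0011, -0.0002]), 'grip_ext': array([0.0222, 0.0638]), 'clip_loc': array([-0.0004,  0.0494]), 'clip_ext': array([0.019 , 0.0293])}
[ 0.1312 -0.9914  0.0003] [0.4266 0.2124 0.2063]
```

View pics/top2c.png

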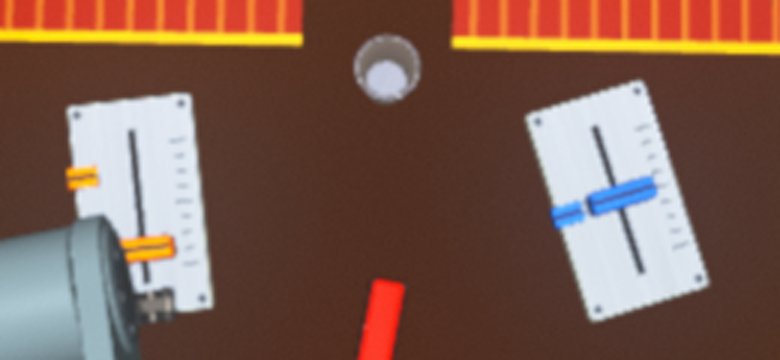

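Blue grip: its line at crop (622,195) lines up with the clip line at (567,215) along the slab's cross direction, about 1.5 mm off by measurement. Now down behind the orange grip, and push.

```bash
python3 -m pendant '[0,0.001,-0.05,0,0,0,0, 0,0,-0.05,0,0,0,0, 0,0,-0.045,0,0,0,0, 0,0,-0.025,0,0,0,0, 0,0,0,0,0,0,0]'; python3 -m pendant '[0.015,0.002,0,0,0,0,0, 0.012,0.0015,0,0,0,0,0, 0.01,0.0015,0,0,0,0,0, 0.01,0.0015,0,0,0,0,0, 0.012,0.0015,0,0,0,0,0, 0.012,0.0015,0,0,0,0,0, 0.012,0.0015,0,0,0,0,0, 0.01,0.0015,0,0,0,0,0, 0.008,0.001,0,0,0,0,0, 0.005,0.0005,0,0,0,0,0, 0.004,0.0005,0,0,0,0,0, 0,0,0,0,0,0,0]'
```

```text
time_s: 7.0
eef_pos: [0.4258, 0.2108, 0.0342]
eef_rot: [-0.043, 0.047, -0.705, 0.706]
wrist_force: [0.3, 0.4, 1.1]
opening: 0.003
time_s: 8.5
eef_pos: [0.5378, 0.2265, 0.0363]
eef_rot: [-0.046, 0.045, -0.706, 0.706]
wrist_force: [0.3, 0.6, 0.0]
opening: -0.0
```

```bash
python3 -m pendant '[-0.012,-0.0015,0,0,0,0,0, -0.02,-0.003,0.0,0,0,0,0, -0.01,-0.001,0.04,0,0,0,0, 0,0,0.06,0,0,0,0, 0,0,0.05,0,0,0,0, -0.02,-0.05,0,0,0,0,0, -0.02,-0.05,0,0,0,0,0, -0.02,-0.05,0,0,0,0,0, 0,0,0,0,0,0,0]'
python3 - <<'E'
from h import *
np.set_printoptions(precision=4,suppress=True)
im=ctrl.camera("top")
cv2.imwrite("pics/top3c.png",cv2.resize(im[140:260,160:420,::-1],None,fx=3,fy=3,interpolation=cv2.INTER_CUBIC))
for k,v in measure(im=im).items(): print(k,{a:v[a] for a in v if a in("yaw","grip_loc","clip_loc","areas","grip_ext","clip_ext")})
E
```

```text
time_s: 9.62
eef_pos: [0.4337, 0.0687, 0.1862]
eef_rot: [-0.044, 0.044, -0.705, 0.706]
wrist_force: [-0.4, 0.5, -0.1]
opening: -0.006
orange {'yaw': np.float32(9.111659), 'areas': [np.int32(249)], 'grip_loc': array([0.0407, 0.0238]), 'grip_ext': array([0.027 , 0.0938])}
blue {'yaw': np.float32(17.886831), 'areas': [np.int32(167), np.int32(67)], 'grip_loc': array([ 0.001, -0.   ]), 'grip_ext': array([0.0222, 0.0638]), 'clip_loc': array([-0.0002,  0.0496]), 'clip_ext': array([0.0191, 0.0293])}
```

View pics/top3c.png

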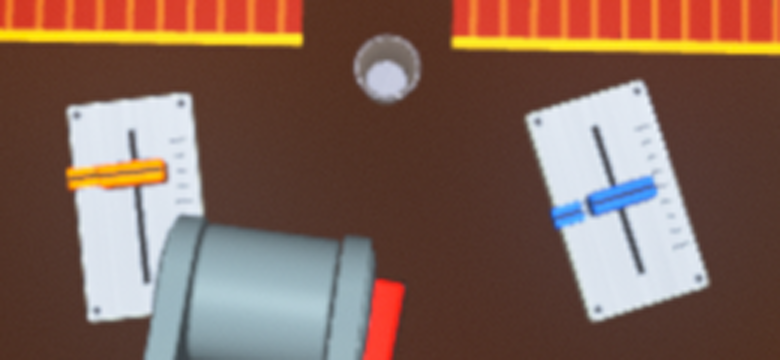

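Run:
```python
from h import *
np.set_printoptions(precision=4,suppress=True)
im=ctrl.camera("top"); hsv=cv2.cvtColor(im,cv2.COLOR_RGB2HSV)
m=(hsv[:,:,0]>=8)&(hsv[:,:,0]<=25)&(hsv[:,:,1]>120)&(hsv[:,:,2]>110)
m[:,:175]=0;m[:,240:]=0;m[:185]=0;m[215:]=0
ys,xs=np.nonzero(m)
ax=np.array([np.cos(np.radians(7.5)),np.sin(np.radians(7.5))])
G=at_z("top",np.c_[xs,ys][xs>=197],.058)[:,:2]; C=at_z("top",np.c_[xs,ys][xs<=190],.029)[:,:2]
print("grip",G@ax.T.mean() if 0 else (G@ax).mean(),"clip",(C@ax).mean(),"ext",np.ptp(G@ax),np.ptp(C@ax))
f=lambda p:(np.array(p)+.5)/3-.5+[160,140]
print("line-based",(at_z("top",f([(135,174)]),.058)[0,:2]-at_z("top",f([(82,178)]),.029)[0,:2])@ax)
cv2.imwrite("pics/top4z.png",cv2.resize(im[180:215,175:235,::-1],None,fx=10,fy=10,interpolation=cv2.INTER_CUBIC))
s=ctrl.camera("side"); cv2.imwrite("pics/side4.png",s[:,:,::-1])
```

```text
grip 0.5820376078677021 clip 0.5876966579302121 ext 0.02357841248649073 0.02378072017625643
line-based -0.0056773242902344485
```

View pics/top4z.png

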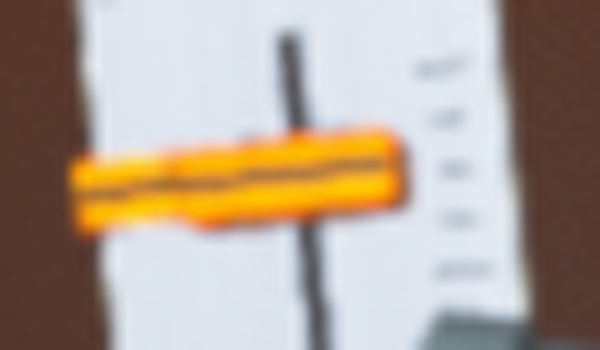

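View pics/side4.png

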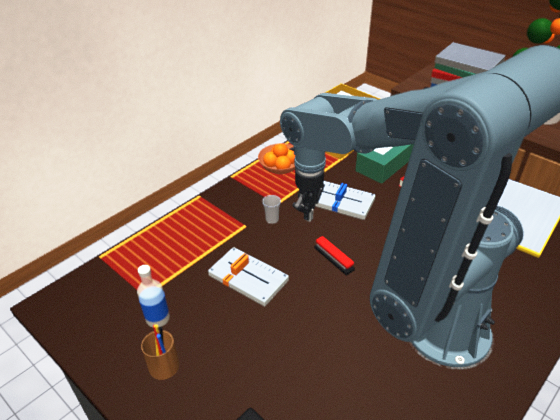

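Nothing else has moved. The orange grip measures 5.7 mm short, so it's inside tolerance, but I want more margin. I'll cross-check both with the side camera.

Run:
```python
import cv2
s=cv2.imread("pics/side4.png")
a=cv2.resize(s[235:310,200:295],None,fx=8,fy=8,interpolation=cv2.INTER_CUBIC); cv2.imwrite("pics/side4o.png",a)
a=cv2.resize(s[170:225,305:385],None,fx=9,fy=9,interpolation=cv2.INTER_CUBIC); cv2.imwrite("pics/side4b.png",a)
```

```text
(no output)
```

View pics/side4o.png

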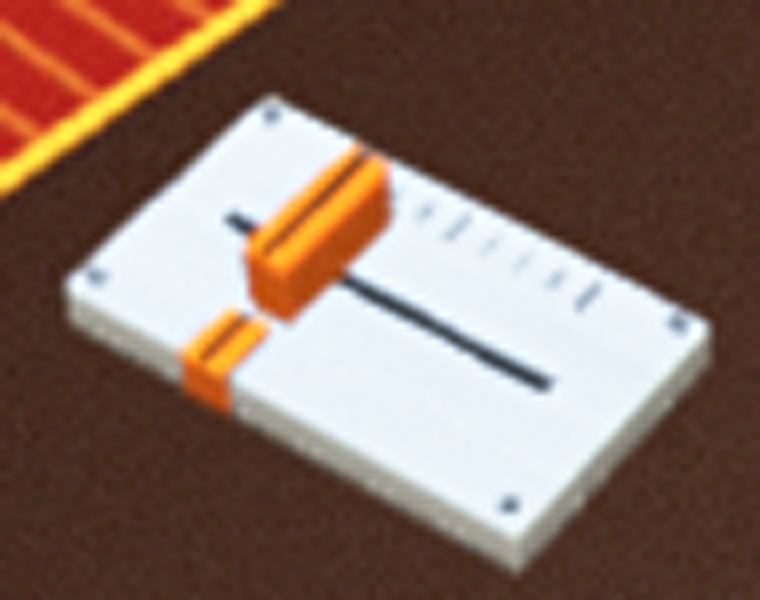

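View pics/side4b.png

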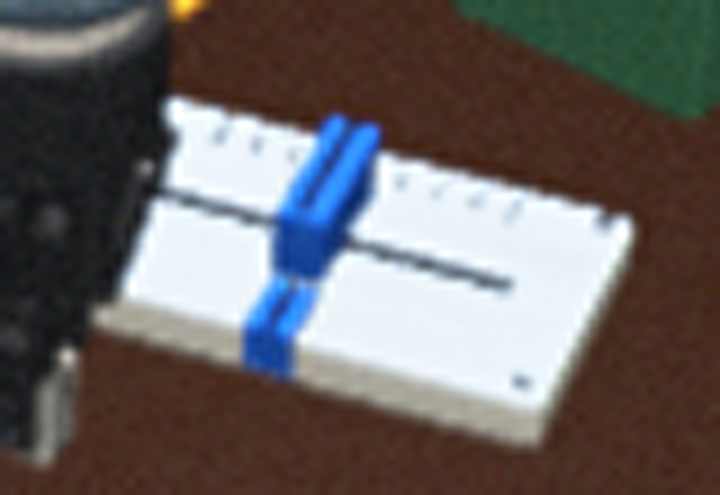

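Run:
```python
from h import *
for n,yaw,off,s,g,c in (("orange",7.5,(200,235),8,[(365,155),(267,253)],[(240,322),(203,358)]),("blue",17.5,(305,170),9,[(350,125),(300,213)],[(290,292),(272,325)])):
    ax=np.array([np.cos(np.radians(yaw)),np.sin(np.radians(yaw))])
    f=lambda p:(np.array(p,float)+.5)/s-.5+off
    G=at_z("side",f(g),.058)[:,:2];C=at_z("side",f(c),.029)[:,:2]
    print(n,G.round(4).tolist(),C.round(4).tolist(),(G@ax).round(4),(C@ax).round(4),((G@ax).mean()-(C@ax).mean()).round(4), np.degrees(np.arctan2(*(G[0]-G[1])[::-1])).round(1))
```

```text
orange [[0.5646, 0.2032], [0.5554, 0.261]] [[0.5592, 0.274], [0.5564, 0.2947]] [0.5863 0.5847] [0.5902 0.5901] -0.0046 -81.0
blue [[0.5564, -0.2579], [0.5375, -0.2032]] [[0.5321, -0.1929], [0.5252, -0.1734]] [0.4531 0.4515] [0.4494 0.4487] 0.0032 -70.9
```

Both cameras agree: orange is about 5 mm short and blue about +2 mm. I'll retrace the path and nudge orange 5 mm further.

```bash
python3 -m pendant '[0.02,0.05,0,0,0,0,0, 0.02,0.05,0,0,0,0,0, 0.02,0.05,0,0,0,0,0, 0,0,-0.05,0,0,0,0, 0,0,-0.06,0,0,0,0, 0,0,-0.04,0,0,0,0, 0,0,0,0,0,0,0]'; python3 -m pendant '[0.015,0.002,0,0,0,0,0, 0.012,0.0015,0,0,0,0,0, 0.01,0.0015,0,0,0,0,0, 0.005,0.0005,0,0,0,0,0, 0.003,0.0005,0,0,0,0,0, 0.002,0,0,0,0,0,0, 0,0,0,0,0,0,0]'; python3 -m pendant '[-0.012,-0.0015,0,0,0,0,0, -0.02,-0.003,0.0,0,0,0,0, -0.01,-0.001,0.04,0,0,0,0, 0,0,0.06,0,0,0,0, 0,0,0.05,0,0,0,0, -0.02,-0.05,0,0,0,0,0, -0.02,-0.05,0,0,0,0,0, -0.02,-0.05,0,0,0,0,0, 0,0,0,0,0,0,0]'
python3 - <<'E'
from h import *
im=ctrl.camera("top"); hsv=cv2.cvtColor(im,cv2.COLOR_RGB2HSV)
cv2.imwrite("pics/top5c.png",cv2.resize(im[140:260,160:420,::-1],None,fx=3,fy=3,interpolation=cv2.INTER_CUBIC))
m=(hsv[:,:,0]>=8)&(hsv[:,:,0]<=25)&(hsv[:,:,1]>120)&(hsv[:,:,2]>110)
m[:,:175]=0;m[:,240:]=0;m[:185]=0;m[215:]=0
ys,xs=np.nonzero(m)
ax=np.array([np.cos(np.radians(7.5)),np.sin(np.radians(7.5))])
G=at_z("top",np.c_[xs,ys][xs>=197],.058)[:,:2]; C=at_z("top",np.c_[xs,ys][xs<=190],.029)[:,:2]
print("grip-clip",(G@ax).mean()-(C@ax).mean(),"ext",np.ptp(G@ax),np.ptp(C@ax))
s=ctrl.camera("side"); cv2.imwrite("pics/side5.png",s[:,:,::-1])
cv2.imwrite("pics/side5o.png",cv2.resize(s[235:310,200:295,::-1],None,fx=8,fy=8,interpolation=cv2.INTER_CUBIC))
E
```

```text
time_s: 10.65
eef_pos: [0.4917, 0.2219, 0.0327]
eef_rot: [-0.043, 0.049, -0.705, 0.706]
wrist_force: [1.0, 0.1, -0.2]
opening: -0.001
time_s: 11.52
eef_pos: [0.542, 0.2272, 0.0361]
eef_rot: [0.045, -0.045, 0.706, -0.706]
wrist_force: [-1.1, 1.9, 1.4]
opening: -0.0
time_s: 12.65
eef_pos: [0.4387, 0.0692, 0.186]
eef_rot: [-0.044, 0.044, -0.705, 0.706]
wrist_force: [-0.7, 0.2, -0.3]
opening: 0.001
grip-clip -0.0018168406101192192 ext 0.023264029162724187 0.02378072017625643
```

View pics/side5o.png

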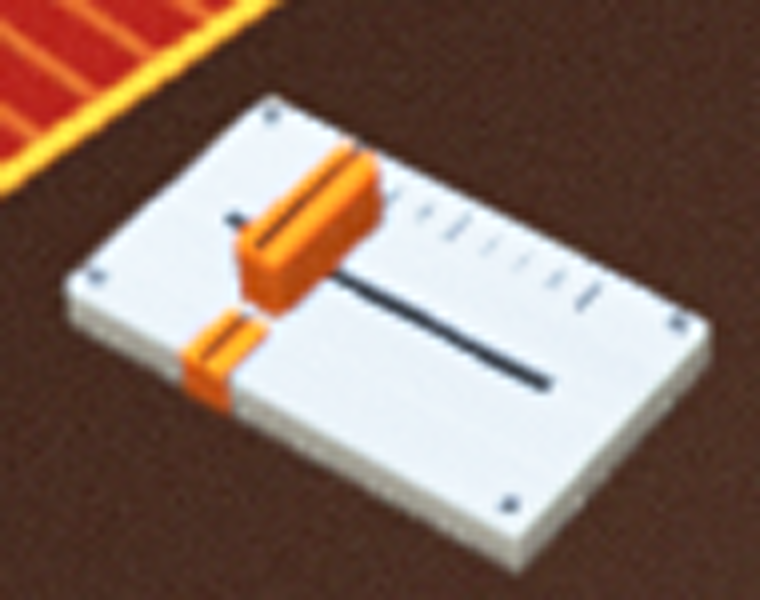

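View pics/top5c.png

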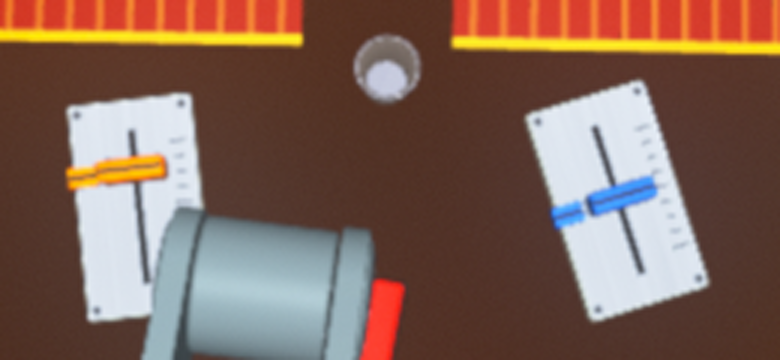

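View pics/side5.png

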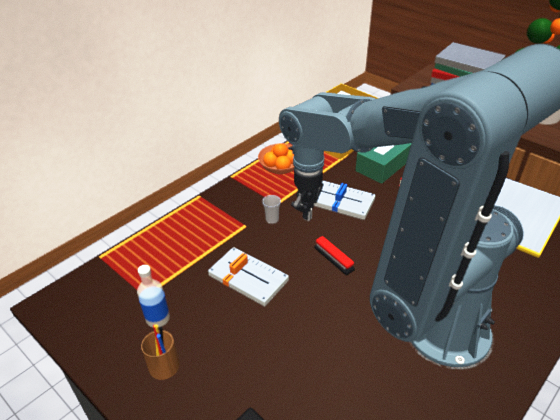

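The orange grip is now about 2 mm from its clip in the top view, with its line at crop (131,169) and the clip's at (82,178). Blue is unchanged at about 2 mm. The tumbler, stapler, bottle and pen cup are where they were, and the gripper hangs clear at z = 0.186. Handing in.

```bash
python3 -c "
from bench import ctrl
print(ctrl.hand_in())"
```

```text
the job is handed in; nothing more can be done
None
```

Both grips are level with their clips and the job is handed in. I pushed them with shut fingers: blue about 43 mm toward the robot, and orange about 75 mm away from it. Orange took two pushes, because the first left it about 5 mm short.

| Grip | Top camera, from clip middle | Side camera, from clip middle |
|---|---|---|
| Orange | -1.8 mm | Not measured after the second push; its picture looks consistent |
| Blue | +1.2 to +1.5 mm | +3.2 mm |

- **Accuracy:** the limit is 10 mm. The cameras disagree by 1 to 2 mm, which matches their calibration error.
- **Other things on the desk:** by eye, the tumbler, stapler, bottle and pen cup stand where they were. The tissue box was partly hidden by the arm in the last pictures, but the arm never went near it.
- **At hand-in:** the clock was at about 12.8 s of the 42 s allowed, and the gripper was well clear of everything. Wrist force was never more than about 3 N in the readings at the end of each move.

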